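# Fit the slicing disc and lid of a food processor

### The arm

A 6-joint arm with a two-finger parallel gripper is mounted at the origin on a cart in front of the work surface, level with it; the furniture and walls round the work are solid. World frame = base frame: x ahead of the robot, y to its left, z up, the work surface at z = 0. Lengths are in m, angles in rad, forces in N, time in s.
With the tool pointing down it reaches from about 0.35 to 0.8 m from the base axis. Payload 7.3 kg.
Tool frame: the origin (TCP) lies on the centre line of the jaws, within the pads' length; the fingertips stand bot.tip_reach ahead of it and the grasp point (between the pads) lies 11 mm behind it (bot.tip_reach is the distance from the TCP to the fingertips, in m); x points along the fingers, y is the direction in which the jaws open and shut, and the axes are right-handed (so a half turn about x gives the same grasp; the last joint's range is limited). The gripper opens to 85 mm and grips with 20 to 120 N. Pads are 22 mm wide; open, the fingers measure 114 mm over their backs; the gripper's body (76 mm by 85 mm) begins 54 mm behind the grasp point. The pads swing forward as they close: fully open they stand 13 mm farther back than shut.
Start: joints at [-1.311, 0.342, 1.524, -0, 1.275, -0.146], TCP at [0.207, -0.482, 0.239] pointing down, gripper open.
Joint ranges: [-2.53, 2.53], [-0.77, 2.02], [0.04, 2.7], [-1, 4.14], [0.28, 2.66], [-3.11, 3.11]. Speed limits (rad/s): [2.57, 2.57, 3.14, 3.14, 3.14, 3.14].

### API

Orientations are given as a rotation vector (axis times angle).
In Python, from plant import bot gives the robot as it stands. The module is installed in compiled form; this text tells all that it offers.
- The arm moves only by the tool arm_command, never from a script. Its argument "motion" is one flat list of numbers, 5 for each row, row after row: the shift along the tool's x, y, z in m, then the turn about the tool's x in degrees, then the closure, from 0 (fully open) to 1 (shut). A call has exactly 10 rows; each row is the pose to reach, as a shift and turn from the pose commanded when the call began, along the tool's axes at that moment; what a row does not reach only later rows make up. A row lasts 1/12 s, in which the tool goes at most 41.7 mm and 7.16 degrees, less where a joint would pass 70% of its speed; a pose out of reach is approached as far as the arm can. A call with a gripper value outside its range is refused whole. The fingers move at their own pace and stop on an object; the grip force is fixed at half the most. Time passes only in rows, so rows that repeat a pose let the fingers close, or fill a call up. It gives the time, the measured TCP pose, the force and the opening at its end, in the units of the state.
- bot.get_state(): the state, without advancing time (a new reading comes with each control period).
- bot.read_camera(name): name is "side" or "top" or "wrist"; returns (picture, depth): 400x640x3 uint8, red, green, blue; 400x640 float32, m along the optical axis (not along the pixel's ray), 0 where there is no reading.
- bot.camera_info(name): a dict with "vertical_fov" (degrees; the focal length in pixels is half the picture's height over the tangent of half this angle, whatever the lens; pixels are square), "cx", "cy" (the principal point, pixels), "origin" and "rotation" of the camera in the world. Camera axes: x right, y down, z forward; pixel columns grow to the right and rows downward; lengths in m; the calibration is good to about 2 mm. A picture is of the moment at which its call begins: read the wrist's pose just before it. camera_info takes no time and is no camera call; for the wrist camera it gives the pose at the moment of the call.
- bot.job_done(): hands the job in, once; it reports no verdict.
Trained networks look in the newest picture that a camera, given by its name, has taken for a name from the list of things; names that differ only in an ending like _2 or _b are one class to them, and where a whole thing is asked for, a point or a joint stands for the part that bears it (a point fixed in the world has none). Each returns a list of dicts, best first, with "conf" (0 to 1); they miss things now and then, are a little off and sometimes report something else, mostly with a low value. They report only what shows in the picture. A call takes as long as a camera call.
- bot.search_frame(camera, query): "box" ([left, top, right, bottom] as shares, 0 to 1, of the picture: columns of its width, rows of its height, round what is visible of it).
The state is a dict: "time_s": time; "joints": joint angles; "qd": joint speeds; "joint_efforts": joint torques, N m; "tool_pos": TCP position; "ee_rot": TCP orientation; "ft_force": force on the tool from outside, world axes, zero at the start; "moment": the same for the moment, N m; "opening": opening from 0.0 (shut) to 1.0 (fully open).
Only numpy, scipy, OpenCV 4.12 (cv2) and the standard library are available. Lean on these libraries where they do the work, as an engineer would, in place of code of your own. Each camera call takes 0.05 s, during which the arm holds its last target.

### The job

Get the food processor ready for slicing: set the slicing disc onto the drive spindle in the bowl, turn it gently under light pressure until its keyways drop over the spindle's keys, and bring it fully home. Then put the lid on the bowl so that it sits flush all round, and let go. Do not force the disc down or push hard on anything, and leave everything else where it is.

Things in the scene. Friction and masses are not known exactly. Their poses are not given: they have to be found in the camera images.
- processor: Food processor, fixed: light grey motor base 156 mm across, control pad on its front (its -x), clear bowl on top, outer diameter 136, inner 128 mm, rim 150 mm above the worktop, floor at 80 mm. The bowl's dark handle sticks out to 104 mm from the axis at about 55 deg right of straight back (below the rim). Origin: on the bowl's axis, at the worktop.
- spindle_seat (a point): Spindle's shoulder, on the bowl's axis, 121 mm up; z up. Does NOT turn with the spindle. Above it a steel post 13.6 mm thick: cone tip 30 mm up, full width from 24 mm down. Two opposite keys 5 mm wide stand out to 11.5 mm from the axis, tops 14 mm above the shoulder. The spindle may have stopped at any angle (not reported); about 0.15 N m turns it.
- bowl_rim (a point): Centre of the bowl's mouth at rim height (150 mm above the worktop), 29 mm above spindle_seat; z up. Rim wall 4 mm thick, 136 mm outside. The lid's ledge rests on the rim.
- disc_grip (a point): Grasp point of the slicing disc: on its axis, 38 mm above the hub's foot, in the middle of the black fluted round grip, 32 mm thick, which runs from the plate's top (21 mm above the foot) to 53 mm above the foot. z up along the axis; x as disc.
- hub_foot (a point): Underside of the disc's hub, on its axis; z up. When the disc is home it is level with spindle_seat; while the hub only rests on the keys it is 14 mm higher. The hub, 32 mm thick, has a blind bore 15 mm wide, 33 mm deep, open below, with two opposite keyways 7.2 mm wide (18 mm deep) along its +x and -x: it fits every half turn, to about 6 deg.
- disc: Slicing disc, loose, about 0.17 kg, standing on its hub on the worktop: steel plate 116 mm across, 3 mm thick, with two cutters, on a black hub with a grip above. Origin at the hub's foot, z up. x runs along both keyways; two pale pointers on the grip's top show them.
- lid_chute (a point): Grasp point of the lid: on the axis of the round feed chute, 44 mm thick, 20 mm below its pale top. The chute stands upright on the lid from 46 to 92 mm above the lid's lower edge, its axis 24 mm off the lid's centre along the lid's +x; the food pusher in it is fixed.
- lid_ledge (a point): Centre of the lid, at the ledge that comes to rest on the bowl's rim (12 mm above the lid's lower edge); z up. On the closed bowl it coincides with bowl_rim.
- lid: Smoky clear lid of the bowl, loose, about 0.17 kg, right way up on the worktop: grey lower edge 150 mm across, skirt 12 mm deep with 143 mm inside (the bowl is 136), dome over it, feed chute on top (92 mm high in all). It fits at any angle. The dome clears the grip of a disc only if that is home. Origin: centre of the lower edge.
- microwave: Microwave oven, fixed, at the back of the worktop behind the work: 344 (depth) x 529 x 282 mm high; origin at the middle of its underside, front (-x) face 126 mm in front of it, door bar out to 172 mm in front. Wall cupboards hang above it from 0.44 m up, 0.17 m behind the bar's front and further. Keep arm and gripper clear of both.
- spice_4: Spice jar with a yellow-brown cap, 42 mm thick, 96 mm high. Bystander, loose; origin at the middle of its underside. Leave it alone.
- salt_shaker: Salt shaker, 44 mm thick, 90 mm high. Bystander, loose; origin at the middle of its underside. Leave it alone.
- scissors: Blue-handled scissors, 87x199x9 mm. Bystander, loose; origin at the middle of its underside. Leave it alone.
- peeler: Green peeler, 170x25x18 mm. Bystander, loose; origin at the middle of its underside. Leave it alone.
- tea_mug: White mug with a dark band, 90x128x107 mm. Bystander, loose; origin at the middle of its underside. Leave it alone.
- teaspoon: Teaspoon, 137x28x13 mm. Bystander, loose; origin at the middle of its underside. Leave it alone.

How it is judged:
On the way:
1. the disc is fully home on the spindle (z of hub_foot in the frame of spindle_seat below 0.0025 m and horizontal distance between hub_foot and spindle_seat below 0.004 m), for 0.2 s.
At the end, for the whole second after the job is handed in: The disc is home: hub foot within 2.5 mm of the spindle's shoulder in height and 4 mm sideways, tilt under 0.06 rad. The lid is closed: ledge within 2.5 mm of the rim in height and 6 mm of its centre, tilt under 0.04 rad. Both at rest (all of step 1 and angle between disc's own z axis and vertical below 0.06 rad and z of lid_ledge in the frame of bowl_rim between -0.0025 and 0.0025 m and horizontal distance between lid_ledge and bowl_rim below 0.006 m and angle between lid's own z axis and vertical below 0.04 rad and linear speed of each of lid, disc below 0.02 m/s); the robot touches nothing.
It fails at once if the disc is pressed or dropped on the processor with more than 30 N (contact force between disc and processor above 30 N).
It fails at once if the lid is pressed or dropped on the processor with more than 40 N (contact force between lid and processor above 40 N).
It fails at once if the robot hits the processor with more than 40 N (contact force between any of the arm, the fingers and processor above 40 N).
It fails at once if a bystander is moved by more than 20 mm (distance of any of spice_4, salt_shaker, scissors, peeler, tea_mug, teaspoon from where it was at the start of the episode above 0.02 m).
It also fails if it takes over 72 s, if anything falls off the work surface, if the arm or the gripper's body presses on something with over 40 N, if the wrist force passes 120 N, or if a joint passes its speed limit or range.

## Working session

There is one attempt and no reset: what is moved stays moved. The work goes in short steps, Python scripts to look and compute and a tool call to move; the robot and the scene stay as the last step left them, time stands still between calls to the robot, and variables do not carry over. Pictures are saved under pics/ and viewed, and the job is handed in when it is done.

Besides the shell and the picture viewer there is one more tool, called after "Emit:" as name(argument=value, ...) on one line, values as JSON. arm_command: Moves the arm, as the interface text tells. Its arguments: {"type":"object","properties":{"motion":{"type":"array"}},"required":["motion"]}

```bash
mkdir -p pics
cat > h.py <<'E'
import numpy as np, cv2
from scipy.spatial.transform import Rotation as R
from plant import bot
def shot(cam,name):
    im,d=bot.read_camera(cam); cv2.imwrite(f'pics/{name}.png',im[:,:,::-1]); np.save(f'pics/{name}.npy',d); return im,d
def cam(c):
    i=bot.camera_info(c); f=200/np.tan(np.radians(i['vertical_fov'])/2); 
    Rm=np.array(i['rotation']); 
    if Rm.shape!=(3,3): Rm=R.from_rotvec(Rm).as_matrix()
    return f,i['cx'],i['cy'],np.array(i['origin']),Rm
def pts(c,d):
    f,cx,cy,o,Rm=cam(c); v,u=np.mgrid[0:400,0:640]
    P=np.stack([(u-cx)/f*d,(v-cy)/f*d,d],-1)@Rm.T+o
    P[d<=0]=np.nan; return P
def proj(c,X):
    f,cx,cy,o,Rm=cam(c); q=(np.atleast_2d(X)-o)@Rm; return q[:,:2]/q[:,2:]*f+[cx,cy]
E
python3 - <<'E'
from h import *
s=bot.get_state(); print(s, bot.tip_reach)
for c in ['top','side','wrist']:
    print(bot.camera_info(c)); shot(c,c+'0')
    if c!='wrist':
        for q in ['processor','disc','lid','spindle_seat','microwave','tea_mug','spice_4','salt_shaker']:
            print(c,q,[(round(r['conf'],2),np.round(np.array(r['box'])*[640,400,640,400]).tolist()) for r in bot.search_frame(c,q)[:2]])
print(bot.get_state()['time_s'])
E
```

```text
{'time_s': 0.0, 'joints': array([-1.31101809e+00,  3.42733949e-01,  1.52501596e+00, -1.13776807e-05,
        1.27539842e+00, -1.45982594e-01]), 'qd': array([-1.89936440e-03, -1.81046740e-05,  4.87089452e-04, -6.53788059e-04,
       -6.95589139e-05, -9.09624021e-04]), 'joint_efforts': array([ 1.49132153e-03, -4.33673036e+01, -2.46011049e+01,  1.21732512e-06,
        7.84600794e-03, -1.79018134e-07]), 'tool_pos': array([ 0.20715191, -0.48198107,  0.23862049]), 'ee_rot': array([ 1.99874584,  0.41277159, -1.99894855]), 'ft_force': array([0.57177233, 0.66775817, 0.6307672 ]), 'moment': array([ 0.01550214, -0.01531677, -0.01088683]), 'opening': 1.0048787022539318} 0.008
{'vertical_fov': 54.43665423295956, 'cx': 319.68203574460154, 'cy': 197.5633962630975, 'origin': array([ 0.51115242, -0.02775963,  1.37988979]), 'rotation': array([-2.20567398,  2.14528151, -0.06566569])}
top processor [(0.97, [305.0, 219.0, 364.0, 275.0])]
top disc [(0.95, [394.0, 221.0, 424.0, 253.0]), (0.18, [455.0, 237.0, 498.0, 253.0])]
top lid [(0.61, [224.0, 220.0, 265.0, 259.0])]
top spindle_seat [(0.84, [306.0, 219
[... 597 characters left out ...]
0, 295.0, 295.0])]
side lid [(0.64, [254.0, 170.0, 293.0, 195.0])]
side spindle_seat [(0.57, [248.0, 186.0, 293.0, 246.0]), (0.45, [260.0, 271.0, 297.0, 299.0])]
side microwave [(0.39, [324.0, 248.0, 334.0, 274.0]), (0.38, [248.0, 188.0, 292.0, 246.0])]
side tea_mug [(0.59, [285.0, 134.0, 311.0, 161.0]), (0.18, [255.0, 169.0, 288.0, 194.0])]
side spice_4 [(0.61, [327.0, 260.0, 349.0, 294.0])]
side salt_shaker [(0.67, [247.0, 188.0, 291.0, 242.0]), (0.47, [325.0, 247.0, 337.0, 272.0])]
{'vertical_fov': 66.25694290199043, 'cx': 317.70634783779946, 'cy': 197.21002529579553, 'origin': array([ 0.2731626 , -0.45341166,  0.374212  ]), 'rotation': array([ 2.4154129 , -1.59224271, -0.2300958 ])}
0.95
```

View pics/top0.png

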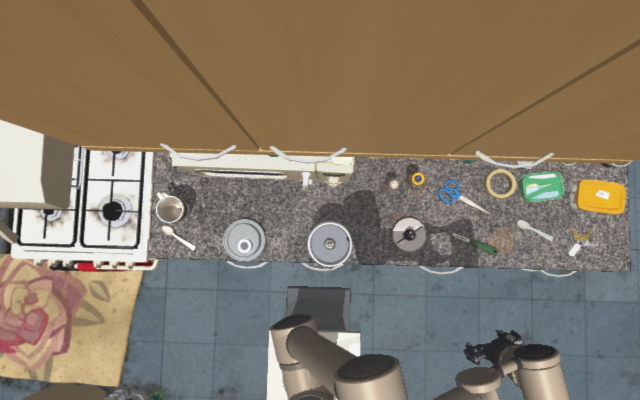

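View pics/side0.png

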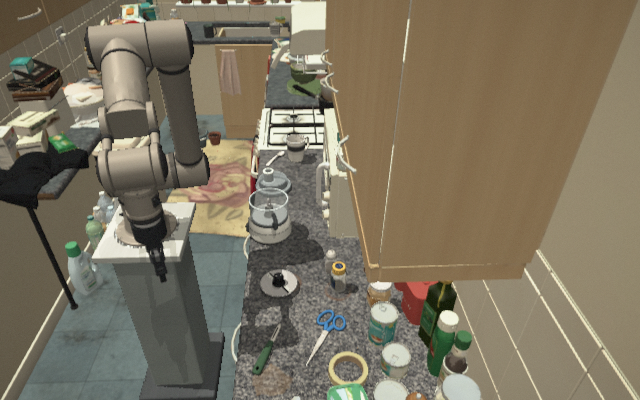

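View pics/wrist0.png

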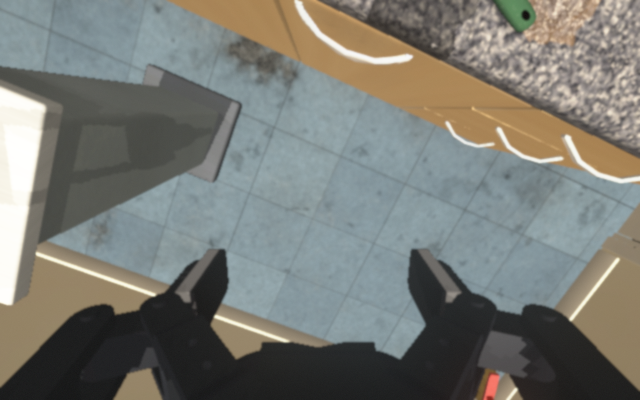

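Run:
```python
from h import *
from scipy.optimize import least_squares
def circ(P):
    f=lambda p:np.hypot(P[:,0]-p[0],P[:,1]-p[1])-p[2]
    m=P.mean(0); r=least_squares(f,[m[0],m[1],.06],loss='soft_l1',f_scale=.003); return r.x
d=np.load('pics/top0.npy'); P=pts('top',d)
for n,(l,t,r,b) in dict(proc=(295,210,370,280),disc=(385,210,430,262),lid=(215,210,275,270)).items():
    Q=P[t:b,l:r].reshape(-1,3); Q=Q[np.isfinite(Q[:,0])]
    h,e=np.histogram(Q[:,2],bins=np.arange(-.02,.2,.005)); print(n,[(round(a,3),c) for a,c in zip(e,h) if c>3])
im=cv2.imread('pics/top0.png'); c=cv2.resize(im[160:290,140:510],None,fx=2.15,fy=2.15,interpolation=cv2.INTER_CUBIC); cv2.imwrite('pics/top0c.png',c)
```

```text
proc [(np.float64(-0.015), np.int64(16)), (np.float64(-0.01), np.int64(87)), (np.float64(-0.005), np.int64(885)), (np.float64(0.0), np.int64(1248)), (np.float64(0.005), np.int64(140)), (np.float64(0.01), np.int64(4)), (np.float64(0.03), np.int64(11)), (np.float64(0.035), np.int64(13)), (np.float64(0.04), np.int64(21)), (np.float64(0.045), np.int64(18)), (np.float64(0.05), np.int64(23)), (np.float64(0.055), np.int64(35)), (np.float64(0.06), np.int64(31)), (np.float64(0.065), np.int64(7)), (np.float64(0.07), np.int64(19)), (np.float64(0.075), np.int64(373)), (np.float64(0.08), np.int64(581)), (np.float64(0.085), np.int64(133)), (np.float64(0.09), np.int64(18)), (np.float64(0.095), np.int64(12)), (np.float64(0.1), np.int64(10)), (np.float64(0.105), np.int64(12)), (np.float64(0.11), np.int64(8)), (np.float64(0.115), np.int64(20)), (np.float64(0.12), np.int64(40)), (np.float64(0.125), np.int64(23)), (np.float64(0.13), np.int64(33)), (np.float64(0.135), np.int64(29)), (np.float64(0.14), np.int64(11)), (np.float64(0.145), np.int64(102)), (np.float64(0.15), np.int64(115)), (np.float64(0.155)
[... 440 characters left out ...]
4(12)), (np.float64(-0.01), np.int64(68)), (np.float64(-0.005), np.int64(597)), (np.float64(0.0), np.int64(827)), (np.float64(0.005), np.int64(130)), (np.float64(0.01), np.int64(119)), (np.float64(0.015), np.int64(265)), (np.float64(0.02), np.int64(49)), (np.float64(0.025), np.int64(13)), (np.float64(0.03), np.int64(8)), (np.float64(0.035), np.int64(20)), (np.float64(0.04), np.int64(225)), (np.float64(0.045), np.int64(476)), (np.float64(0.05), np.int64(83)), (np.float64(0.055), np.int64(5)), (np.float64(0.06), np.int64(4)), (np.float64(0.075), np.int64(7)), (np.float64(0.08), np.int64(4)), (np.float64(0.085), np.int64(21)), (np.float64(0.09), np.int64(93)), (np.float64(0.095), np.int64(28))]
```

View pics/top0c.png

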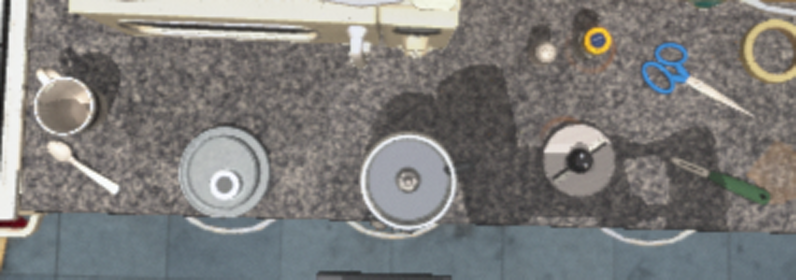

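The top view shows the lid at about (244,240), the bowl at (330,245), the disc at (409,235) and the peeler just to the right of the disc. Next I'll fit circles to the depth points.

Run:
```python
from h import *
from scipy.optimize import least_squares
def circ(P,r0=None):
    m=P.mean(0)
    if r0: return least_squares(lambda p:np.hypot(P[:,0]-p[0],P[:,1]-p[1])-r0,m[:2],loss='soft_l1',f_scale=.002).x
    return least_squares(lambda p:np.hypot(P[:,0]-p[0],P[:,1]-p[1])-p[2],[m[0],m[1],.06],loss='soft_l1',f_scale=.002).x
d=np.load('pics/top0.npy'); P=pts('top',d)
def sel(l,t,r,b,z0,z1):
    Q=P[t:b,l:r].reshape(-1,3); return Q[(Q[:,2]>z0)&(Q[:,2]<z1)]
Q=sel(295,210,370,280,.143,.158); print('rim',len(Q),circ(Q),Q.mean(0),(Q.max(0)+Q.min(0))/2,np.ptp(Q,axis=0))
Q=sel(385,210,430,262,.013,.03); print('plate',Q.mean(0),(Q.max(0)+Q.min(0))/2,np.ptp(Q,axis=0))
Q=sel(385,210,430,262,.045,.06); print('grip',Q.mean(0),(Q.max(0)+Q.min(0))/2,np.ptp(Q,axis=0))
Q=sel(215,210,275,270,.007,.1); print('lid',Q.mean(0),(Q.max(0)+Q.min(0))/2,np.ptp(Q,axis=0))
Q=sel(215,210,275,270,.08,.1); print('chute',Q.mean(0),(Q.max(0)+Q.min(0))/2,np.ptp(Q,axis=0))
Q=sel(320,235,340,255,.11,.16); print('spin',Q.mean(0),(Q.max(0)+Q.min(0))/2,np.ptp(Q,axis=0))
im=bot.get_state(); Rm=R.from_rotvec(im['ee_rot']).as_matrix(); print(Rm.round(3))
info=bot.camera_info('wrist'); print((R.from_rotvec(im['ee_rot']).inv().apply(info['origin']-im['tool_pos'])).round(4), (Rm.T@cam('wrist')[4]).round(3))
```

```text
rim 232 [ 0.45812985 -0.04242291  0.06596337] [ 0.45622166 -0.04272833  0.15022725] [ 0.45722443 -0.04275287  0.15065307] [0.13491175 0.13538162 0.0146033 ]
plate [ 0.49477786 -0.31829567  0.02094359] [ 0.49394547 -0.31913032  0.0212059 ] [0.11411201 0.11231307 0.01623248]
grip [ 0.49510926 -0.31727333  0.05146479] [ 0.49412442 -0.31845819  0.05184173] [0.03062589 0.03159366 0.01358242]
lid [0.46084656 0.25046284 0.0411795 ] [0.47222242 0.25811588 0.05327706] [0.17556901 0.20845341 0.09252582]
chute [0.44310465 0.23768371 0.09256757] [0.44284323 0.23768239 0.09111719] [0.04265423 0.04255466 0.01684555]
spin [ 0.45831643 -0.04230891  0.12970948] [ 0.45711539 -0.04161657  0.13486416] [0.02587873 0.02592705 0.03451051]
[[ 0.     0.395 -0.919]
 [-0.    -0.919 -0.395]
 [-1.     0.     0.   ]]
[-0.1349 -0.0006 -0.072 ] [[ 0.    -0.283  0.959]
 [ 1.    -0.001 -0.   ]
 [ 0.001  0.959  0.283]]
```

Emit:
arm_command(motion=[0.013, -0.004, -0.036, 0, 0, 0.026, -0.008, -0.073, 0, 0, 0.04, -0.012, -0.11, 0, 0, 0.053, -0.016, -0.146, 0, 0, 0.066, -0.02, -0.183, 0, 0, 0.079, -0.024, -0.219, 0, 0, 0.092, -0.028, -0.256, 0, 0, 0.106, -0.033, -0.292, 0, 0, 0.119, -0.037, -0.329, 0, 0, 0.119, -0.037, -0.329, 0, 0])

```text
time_s: 1.78
tool_pos: [0.4987, -0.314, 0.1175]
ee_rot: [1.996, 0.419, -1.997]
ft_force: [-2.1, 0.5, 0.4]
opening: 1.0
```

Run:
```python
from h import *
s=bot.get_state(); print(s['time_s'],s['tool_pos'],s['joints'],s['ft_force'])
im,d=shot('wrist','w1')
P=pts('wrist',d); Q=P.reshape(-1,3)
g=Q[(abs(Q[:,2]-.053)<.004)&(np.hypot(Q[:,0]-.4945,Q[:,1]+.3185)<.025)]
print('grip',len(g),g.mean(0),(g.max(0)+g.min(0))/2,np.ptp(g,axis=0))
g=Q[(abs(Q[:,2]-.021)<.004)&(np.hypot(Q[:,0]-.4945,Q[:,1]+.3185)<.07)]
print('plate',len(g),(g.max(0)+g.min(0))/2,np.ptp(g,axis=0))
u,v=proj('wrist',[[.4945,-.3185,.053]])[0]; print(u,v)
u,v=int(u),int(v); c=im[max(v-75,0):v+75,u-100:u+100]; cv2.imwrite('pics/w1c.png',cv2.resize(c[:,:,::-1],None,fx=4,fy=4,interpolation=cv2.INTER_CUBIC))
```

```text
1.7833 [ 0.4987033  -0.31396392  0.11746826] [-0.69289492  0.57562985  1.50084566  0.00220951  1.06796993  0.46624568] [-2.09502587  0.474568    0.38515689]
grip 1396 [ 0.4926981  -0.32003647  0.053336  ] [ 0.4914541  -0.32063778  0.0527324 ] [0.03199666 0.03135626 0.00741659]
plate 13981 [ 0.49118009 -0.3208501   0.02215567] [0.11580828 0.11601106 0.00563178]
321.12297667259395 219.17889270109268
```

View pics/w1.png

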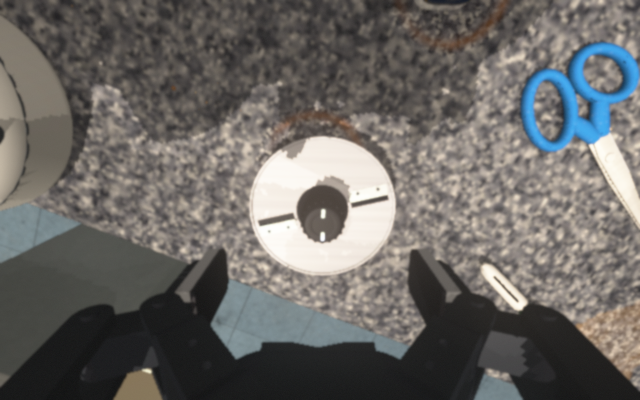

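View pics/w1c.png

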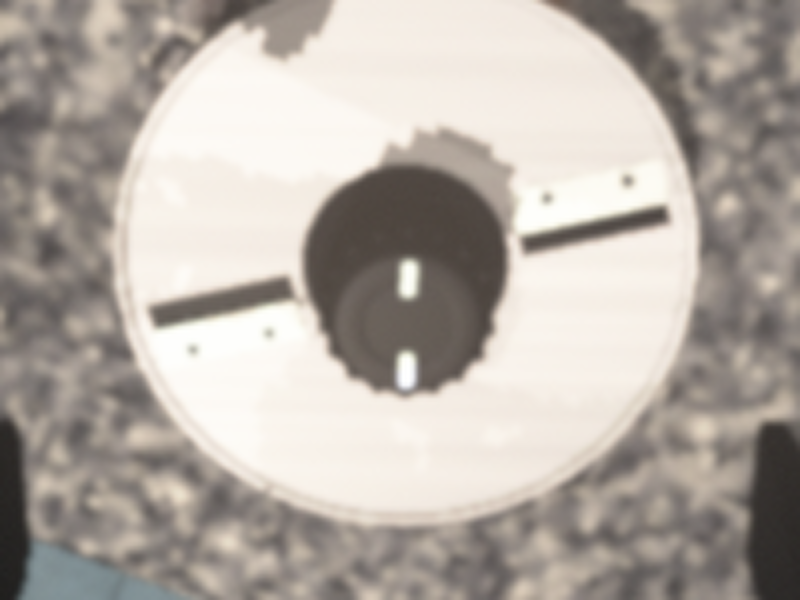

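The wrist view shows the disc centred near (322,205). Its two pale pointers are at about (322,214) and (321,236), nearly along tool z. I'll take another picture now the arm has settled and compute positions from it.

```bash
cat >> h.py <<'E'
def circ(P):
    from scipy.optimize import least_squares
    m=P.mean(0); return least_squares(lambda p:np.hypot(P[:,0]-p[0],P[:,1]-p[1])-p[2],[m[0],m[1],.06],loss='soft_l1',f_scale=.001).x
def onplane(c,uv,z):
    f,cx,cy,o,Rm=cam(c); uv=np.atleast_2d(uv); r=np.c_[(uv-[cx,cy])/f,np.ones(len(uv))]@Rm.T
    return o+r*((z-o[2])/r[:,2])[:,None]
def toolvec(w):
    return R.from_rotvec(bot.get_state()['ee_rot']).inv().apply(w)
E
python3 - <<'E'
from h import *
s=bot.get_state(); print(s['time_s'],s['tool_pos'],s['ee_rot'],s['ft_force'])
im,d=shot('wrist','w2')
P=pts('wrist',d); 
sel=(abs(P[:,:,2]-.021)<.006)&(np.hypot(P[:,:,0]-.4925,P[:,:,1]+.32)<.07)
m=sel.astype(np.uint8)
cnt=max(cv2.findContours(cv2.morphologyEx(m,cv2.MORPH_CLOSE,np.ones((25,25))),cv2.RETR_EXTERNAL,cv2.CHAIN_APPROX_NONE)[0],key=len)[:,0]
W=onplane('wrist',cnt,.021); print('plate edge circ',circ(W))
sel=(abs(P[:,:,2]-.053)<.005)&(np.hypot(P[:,:,0]-.4925,P[:,:,1]+.32)<.03)
cnt=max(cv2.findContours(sel.astype(np.uint8),cv2.RETR_EXTERNAL,cv2.CHAIN_APPROX_NONE)[0],key=len)[:,0]
print('grip edge circ',circ(onplane('wrist',cnt,.053)))
br=(im.min(-1)>140)&cv2.morphologyEx(sel.astype(np.uint8),cv2.MORPH_CLOSE,np.ones((9,9))).astype(bool)
n,lab,st,ce=cv2.connectedComponentsWithStats(br.astype(np.uint8)); print(st,ce)
w=im.astype(float).mean(-1)
C=[]
for k in range(1,n):
    if 4<st[k,4]<80: C.append(ce[k])
W=onplane('wrist',C,.053); print(W)
if len(W)==2:
    v=W[1]-W[0]; t=toolvec(v); print('world ang',np.degrees(np.arctan2(v[1],v[0])),'mid',W.mean(0),'tool',t)
s=bot.get_state(); 
for z in (.053,.021): print('tool shift', toolvec(np.array([circ(W)[0] if 0 else .4925,-.32,.035])-s['tool_pos']))
E
```

```text
1.8333 [ 0.49678137 -0.31577989  0.118455  ] [ 1.9950176   0.41789786 -1.99768045] [-0.20432973  0.52716522 -0.18109106]
plate edge circ [ 0.49170452 -0.32057641  0.05789952]
grip edge circ [ 0.49339024 -0.31976899  0.01503784]
[[     0      0    640    400 255849]
 [   319    205      5     10     47]
 [   299    219      7     13     15]
 [   342    224      1      1      1]
 [   336    227      5      6      7]
 [   306    228     30     12     81]] [[319.49995505 199.48476641]
 [321.04255319 209.40425532]
 [300.93333333 225.13333333]
 [342.         224.        ]
 [338.57142857 229.57142857]
 [320.25925926 234.22222222]]
[[ 0.49966358 -0.31723848  0.053     ]
 [ 0.48333265 -0.30892289  0.053     ]
 [ 0.49079849 -0.33461942  0.053     ]]
tool shift [0.08438265 0.00138137 0.00393822]
tool shift [0.08438265 0.00138137 0.00393822]
```

```bash
cat > disc.py <<'E'
from h import *
for _ in range(3):
    s=bot.get_state(); ci=bot.camera_info('wrist')['origin']
    im,d=bot.read_camera('wrist')
    s2=bot.get_state()
    print(s['tool_pos'],s2['tool_pos'])
    P=pts('wrist',d)
    sel=(abs(P[:,:,2]-.021)<.006)&(np.hypot(P[:,:,0]-.4925,P[:,:,1]+.32)<.07)
    cnt=max(cv2.findContours(cv2.morphologyEx(sel.astype(np.uint8),cv2.MORPH_CLOSE,np.ones((25,25))),cv2.RETR_EXTERNAL,cv2.CHAIN_APPROX_NONE)[0],key=len)[:,0]
    c=circ(onplane('wrist',cnt,.021)); print('plate',c)
    g=im.min(-1).astype(float); uv=proj('wrist',[[c[0],c[1],.053]])[0]
    out=[]
    for lo,hi in ((-17,0),(0,17)):
        u0=int(uv[0]);v0=int(uv[1])
        sub=g[v0+lo:v0+hi,u0-8:u0+8]; w=np.clip(sub-130,0,None); vv,uu=np.mgrid[v0+lo:v0+hi,u0-8:u0+8]
        out.append([(w*uu).sum()/w.sum(),(w*vv).sum()/w.sum()])
    W=onplane('wrist',out,.053); v=W[1]-W[0]; t=toolvec(v)
    print(out,'mid',W.mean(0),'len',np.linalg.norm(v),'ang world',np.degrees(np.arctan2(v[1],v[0])),'tool ang from z',np.degrees(np.arctan2(t[1],t[2])))
cv2.imwrite('pics/w3.png',im[:,:,::-1]); print(s2['ee_rot'],s2['ft_force'])
E
python3 disc.py
```

```text
[ 0.49567625 -0.31723489  0.11938077] [ 0.49498407 -0.31827787  0.12005591]
plate [ 0.49226056 -0.32005887  0.05780688]
[[np.float64(319.9088851160158), np.float64(206.8222976796831)], [np.float64(319.27300150829564), np.float64(229.7315233785822)]] mid [ 0.49229869 -0.32015404  0.053     ] len 0.017109948498775025 ang world -158.1073968577659 tool ang from z -1.4303414598776145
[ 0.49498407 -0.31827787  0.12005591] [ 0.49455655 -0.31900435  0.12053525]
plate [ 0.49264092 -0.31963329  0.05774843]
[[np.float64(318.87930092845437), np.float64(205.195521572911)], [np.float64(318.3164187809857), np.float64(228.02595508894723)]] mid [ 0.49264098 -0.31980725  0.053     ] len 0.017032310703502238 ang world -158.0755097077842 tool ang from z -1.31642381191425
[ 0.49455655 -0.31900435  0.12053525] [ 0.49436901 -0.31936061  0.1208257 ]
plate [ 0.49285112 -0.3193552   0.05771082]
[[np.float64(318.0975215517241), np.float64(203.91190732758622)], [np.float64(317.64354527938343), np.float64(226.89049454078355)]] mid [ 0.49297694 -0.31944699  0.053     ] len 0.017123790262407224 ang world -157.90515332749794 tool ang from z -1.0971840194849019
[ 1.99869131  0.4092521  -1.99829329] [-0.24129232 -0.40871665 -0.54468001]
```

Emit:
arm_command(motion=[0.017, 0.0, 0.002, 0, 0, 0.034, 0.0, 0.002, 0, 0, 0.051, 0.0, 0.002, 0, 0, 0.068, 0.0, 0.002, 0, 0, 0.085, 0.0, 0.002, 0, 0, 0.085, 0.0, 0.002, 0, 0.2, 0.085, 0.0, 0.002, 0, 0.5, 0.085, 0.0, 0.002, 0, 0.8, 0.085, 0.0, 0.002, 0, 1, 0.085, 0.0, 0.002, 0, 1])

```text
time_s: 2.87
tool_pos: [0.4936, -0.32, 0.0371]
ee_rot: [1.999, 0.409, -1.996]
ft_force: [-1.7, 0.3, 3.0]
opening: 0.349
```

Run:
```python
from h import *
im,d=shot('wrist','w4'); s=bot.get_state(); print(s['tool_pos'],s['ee_rot'],s['ft_force'],s['opening'])
im,d=shot('top','t4')
```

```text
[ 0.49358434 -0.3199849   0.03706858] [ 1.9987602   0.40866755 -1.99595209] [-1.31799305  1.1446588   6.3604905 ] 0.34888117293380116
```

View pics/w4.png

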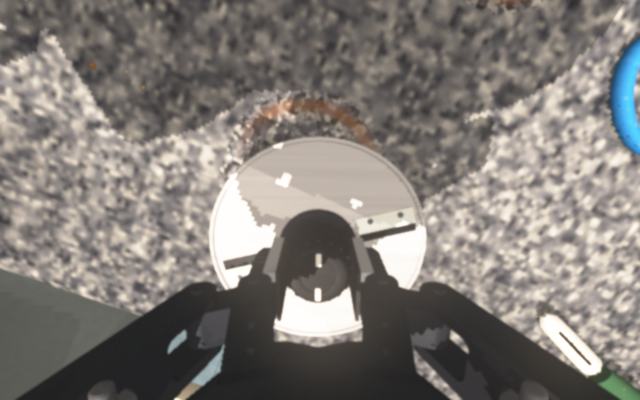

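The disc is gripped at opening 0.349, and both pointers show between the pads at (318,260) and (318,295). I'll lift it and carry it to a viewing pose short of the bowl.

Emit:
arm_command(motion=[-0.01, 0, 0, 0, 1, -0.03, 0, 0, 0, 1, -0.06, 0, 0, 0, 1, -0.095, -0.01, 0.001, 0, 1, -0.13, -0.03, 0.003, 0, 1, -0.155, -0.06, 0.005, 0, 1, -0.175, -0.095, 0.007, 0, 1, -0.185, -0.13, 0.009, 0, 1, -0.185, -0.165, 0.011, 0, 1, -0.185, -0.2, 0.013, 0, 1])

```text
time_s: 3.8
tool_pos: [0.4015, -0.1394, 0.222]
ee_rot: [2.0, 0.409, -1.995]
ft_force: [1.0, 1.3, -1.2]
opening: 0.346
```

Emit:
arm_command(motion=[0, -0.02, 0, 0, 1, 0, -0.04, 0, 0, 1, 0, -0.057, 0, 0, 1, 0, -0.066, 0, 0, 1, 0, -0.068, 0, 0, 1, 0, -0.068, 0, 0, 1, 0, -0.068, 0, 0, 1, 0, -0.068, 0, 0, 1, 0, -0.068, 0, 0, 1, 0, -0.068, 0, 0, 1])

```text
time_s: 4.63
tool_pos: [0.3756, -0.0787, 0.2201]
ee_rot: [1.998, 0.41, -1.999]
ft_force: [0.6, 0.3, -3.0]
opening: 0.348
```

Run:
```python
from h import *
s=bot.get_state(); print(s['time_s'],s['tool_pos'],s['ee_rot'],s['joints'],s['ft_force'],s['opening'])
im,d=shot('wrist','w5'); print(bot.get_state()['tool_pos'])
P=pts('wrist',d)
print(proj('wrist',[[.458,-.0424,.145]]))
sel=(P[:,:,2]>.11)&(P[:,:,2]<.158)&(np.hypot(P[:,:,0]-.458,P[:,:,1]+.0424)<.02)
Q=P[sel]; print(len(Q),Q.mean(0),(Q.max(0)+Q.min(0))/2,np.ptp(Q,axis=0))
u,v=proj('wrist',[[.458,-.0424,.14]])[0].astype(int); v0=max(v-50,0)
cv2.imwrite('pics/w5c.png',cv2.resize(im[v0:v0+100,u-65:u+65,::-1],None,fx=6,fy=6,interpolation=cv2.INTER_CUBIC)); print(u-65,v0)
```

```text
4.6333 [ 0.37555951 -0.07869616  0.22014811] [ 1.99841901  0.41041629 -1.99899891] [-4.06904989e-01  1.00338175e-01  1.90167100e+00 -1.29157271e-04
  1.13984817e+00  7.58948386e-01] [ 0.63557668  0.30787079 -3.00852614] 0.34795632321591496
[ 0.37550136 -0.07859863  0.22012478]
[[317.46917021  77.19076302]]
1274 [ 0.45611631 -0.04292828  0.13090395] [ 0.45671123 -0.0427087   0.13182658] [0.02776038 0.02770962 0.04103269]
252 27
```

View pics/w5.png

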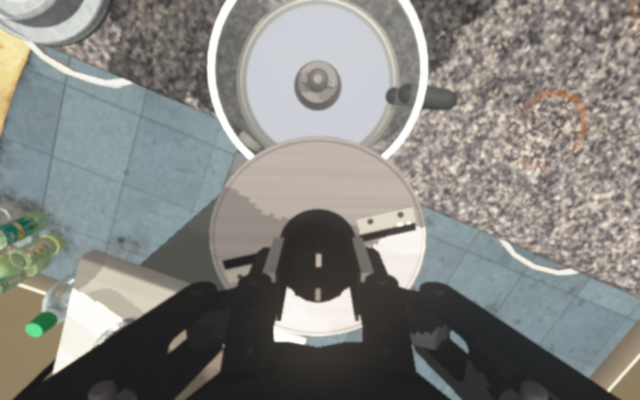

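View pics/w5c.png

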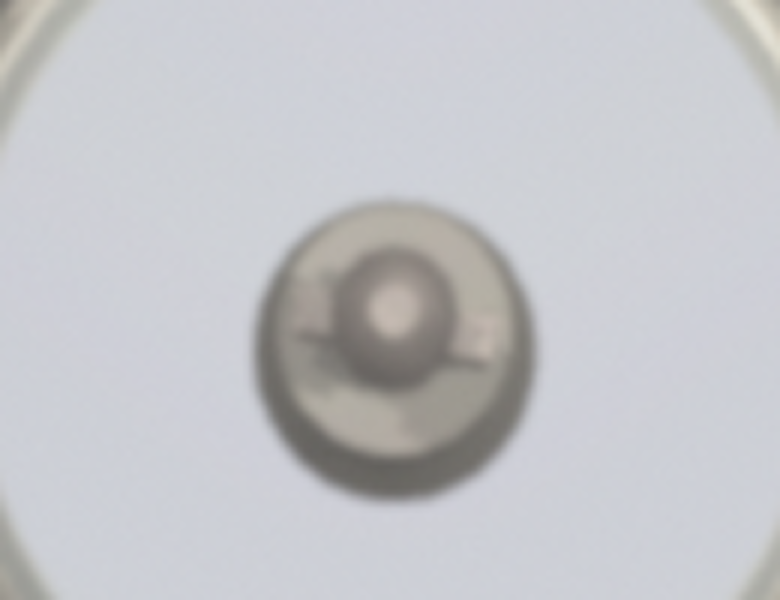

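In the crop the spindle's keys lie at about (312,300) and (478,335), tilted about 12° in the image. I'll use the depth image to get a precise angle and axis.

Run:
```python
from h import *
import glob
acc=[]; rims=[]
for k in range(4):
    im,d=bot.read_camera('wrist'); P=pts('wrist',d)
    acc.append(d)
d=np.median(acc,0); P=pts('wrist',d)
def edge(z,r,tol,closek,c=(.457,-.0427)):
    pass
# rim: bright pixels z .146-.154 
rr=np.hypot(P[:,:,0]-.457,P[:,:,1]+.0427)
sel=(abs(P[:,:,2]-.150)<.003)&(rr>.058)&(rr<.075); Q=P[sel]; print('rim circ',len(Q),circ(Q),np.median(Q[:,2]))
# axis from shoulder (z~.121) outer radius & post top
sel=(abs(P[:,:,2]-.121)<.003)&(rr<.03); Q=P[sel]; print('shoulder',len(Q),circ(Q),(Q.max(0)+Q.min(0))/2,np.ptp(Q,axis=0))
sel=(P[:,:,2]>.139)&(rr<.015); Q=P[sel]; print('post',len(Q),Q.mean(0),(Q.max(0)+Q.min(0))/2,np.ptp(Q,axis=0))
c=Q.mean(0)
r2=np.hypot(P[:,:,0]-c[0],P[:,:,1]-c[1])
sel=(abs(P[:,:,2]-.135)<.003)&(r2>.0078)&(r2<.0125); Q=P[sel]-[c[0],c[1],0]
a=np.arctan2(Q[:,1],Q[:,0]); print('keys',len(Q),np.degrees(np.angle(np.exp(2j*a).mean()))/2,abs(np.exp(2j*a).mean()))
print(np.histogram(np.degrees(a)%360,bins=np.arange(0,361,20)))
for s in (1,0):
    q=Q[(np.cos(a-np.angle(np.exp(2j*a).mean())/2)>0)==bool(s)]; print(len(q),q.mean(0))
rows,cols=np.where(sel); print(cols.mean(),rows.mean())
np.save('pics/w5med.npy',d)
v,u=np.where(sel); 
b=im[:,:,::-1].copy(); b[sel]=(0,0,255); cv2.imwrite('pics/w5k.png',cv2.resize(b[27:127,252:382],None,fx=6,fy=6,interpolation=cv2.INTER_NEAREST))
```

```text
rim circ 3074 [ 0.45646797 -0.0427172   0.06566271] 0.1502529437698601
shoulder 737 [ 0.4572125  -0.04243061  0.01150411] [ 0.45663767 -0.04260152  0.12098219] [0.02763666 0.02752327 0.00375816]
post 386 [ 0.45640132 -0.04268731  0.14847017] [ 0.45666192 -0.04053587  0.17859019] [0.01350016 0.01758057 0.0786405 ]
keys 93 -75.27410029723231 0.8976851551752402
(array([ 1,  1,  0,  0, 18, 27,  1,  0,  0,  0,  0,  0,  0, 12, 28,  4,  1,
        0]), array([  0,  20,  40,  60,  80, 100, 120, 140, 160, 180, 200, 220, 240,
       260, 280, 300, 320, 340, 360]))
45 [ 0.00274471 -0.00903953  0.13535679]
48 [-0.00173466  0.00900021  0.13526044]
317.31182795698925 80.29032258064517
```

View pics/w5k.png

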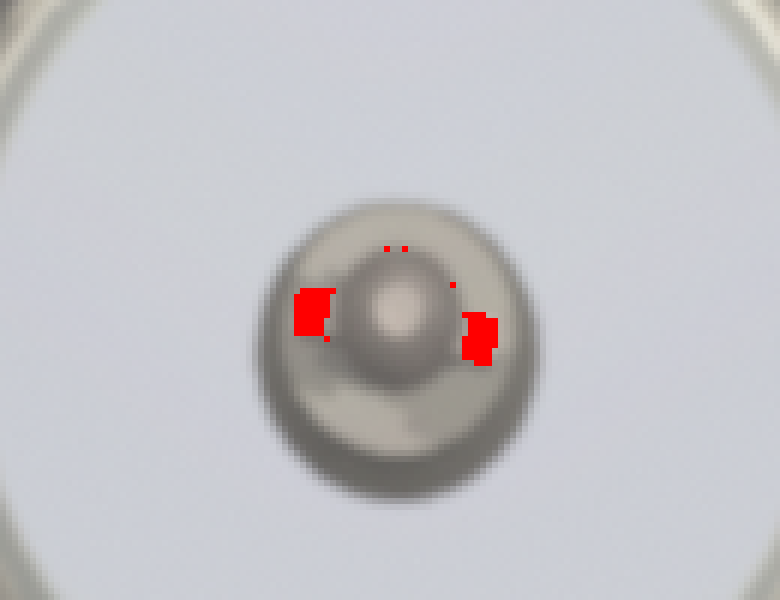

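Run:
```python
from h import *
s=bot.get_state(); im,d=bot.read_camera('wrist'); print(s['tool_pos'],s['ee_rot'],s['ft_force'],s['moment'])
P=pts('wrist',d); t=s['tool_pos']
rr=np.hypot(P[:,:,0]-t[0],P[:,:,1]-t[1])
sel=(abs(P[:,:,2]-(t[2]-.016))<.006)&(rr<.068)
print('plate z',np.median(P[sel][:,2]))
pz=np.median(P[sel][:,2])
Tr=R.from_rotvec(s['ee_rot'])
cnt=max(cv2.findContours(cv2.morphologyEx(sel.astype(np.uint8),cv2.MORPH_OPEN,np.ones((3,3))),cv2.RETR_EXTERNAL,cv2.CHAIN_APPROX_NONE)[0],key=len)[:,0]
W=onplane('wrist',cnt,pz); r=np.hypot(W[:,0]-t[0],W[:,1]-t[1]); W=W[(r>.053)]; c=circ(W); print('plate circ',len(W),c, Tr.inv().apply(np.array([c[0],c[1],pz])-t))
g=im.min(-1).astype(float)
cv2.imwrite('pics/w6c.png',cv2.resize(im[230:320,260:380,::-1],None,fx=6,fy=6))
out=[]
for a,b in ((250,272),(284,304)):
    sub=g[a:b,308:328]; w=np.clip(sub-(sub.max()*.6),0,None); vv,uu=np.mgrid[a:b,308:328]; out.append([(w*uu).sum()/w.sum(),(w*vv).sum()/w.sum()])
W=onplane('wrist',out,pz+.032); v=W[1]-W[0]; print(out,W.mean(0),Tr.inv().apply(W.mean(0)-t),np.linalg.norm(v),'ang',np.degrees(np.arctan2(v[1],v[0]))%180)
```

```text
[ 0.37536855 -0.07830331  0.22021028] [ 1.99814694  0.4109357  -1.99849604] [-0.84253381 -0.76709302 -1.63074418] [-0.01952647  0.00080366  0.04015214]
plate z 0.203883609187215
plate circ 421 [ 0.37512722 -0.07728936  0.05777257] [ 0.01632669 -0.00102619 -0.00018105]
[[np.float64(318.1780325890163), np.float64(259.9915509957755)], [np.float64(317.3457743457744), np.float64(302.62634062634066)]] [ 0.3731355  -0.07855238  0.23588361] [-0.01567294 -0.00065294  0.00215274] 0.02136928758198146 ang 22.22507555483196
```

View pics/w6c.png

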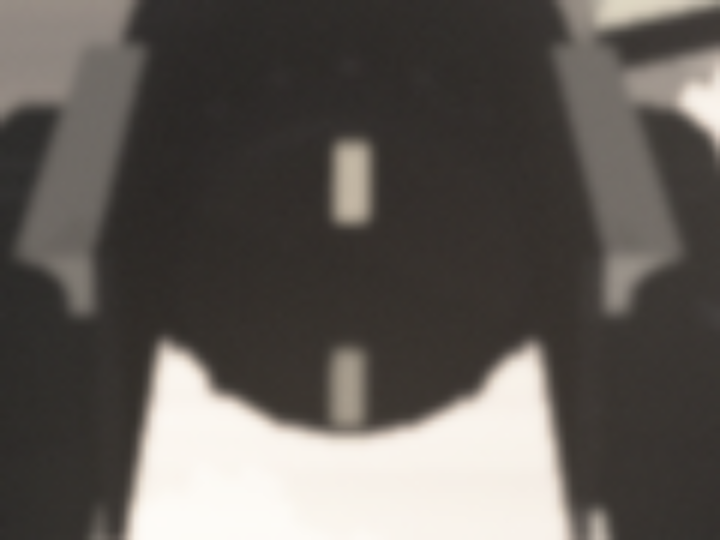

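Emit:
arm_command(motion=[0, 0, -0.009, -7, 1, 0, 0, -0.018, -14, 1, 0, 0, -0.028, -21, 1, 0, 0, -0.038, -28, 1, 0, 0, -0.05, -35, 1, 0, 0, -0.062, -42, 1, 0, 0, -0.073, -49, 1, 0, 0, -0.082, -56, 1, 0, 0, -0.087, -63, 1, 0, 0, -0.089, -70, 1])

```text
time_s: 5.77
tool_pos: [0.4578, -0.0427, 0.2201]
ee_rot: [1.162, 1.238, -1.162]
ft_force: [-0.1, -0.3, -1.8]
opening: 0.347
```

Emit:
arm_command(motion=[0, 0, 0, -6, 1, 0, 0, 0, -10, 1, 0, 0, 0, -12, 1, 0, 0, 0, -12, 1, 0, 0, 0, -12, 1, 0, 0, 0, -12, 1, 0, 0, 0, -12, 1, 0, 0, 0, -12, 1, 0, 0, 0, -12, 1, 0, 0, 0, -12, 1])

```text
time_s: 6.6
tool_pos: [0.4571, -0.0431, 0.2203]
ee_rot: [1.011, 1.323, -1.011]
ft_force: [0.6, -1.0, -1.5]
opening: 0.35
```

Run:
```python
from h import *
s=bot.get_state(); im,d=shot('wrist','w7'); s=bot.get_state(); print(s['time_s'],s['tool_pos'],s['ee_rot'],s['joints'],s['ft_force'],s['moment'])
Rm=R.from_rotvec(s['ee_rot']).as_matrix(); print(Rm.round(3)); t=s['tool_pos']
print('tool shift to (.4571,-.0436):',Rm.T@(np.array([.4571,-.0436,t[2]])-t))
out=[[318.3,260.2],[318,294.8]]
print('z ang',np.degrees(np.arctan2(Rm[1,2],Rm[0,2]))%180)
P=pts('wrist',d); Q=P[(abs(P[:,:,2]-.150)<.003)&(abs(np.hypot(P[:,:,0]-.457,P[:,:,1]+.043)-.066)<.008)]; print('rim',len(Q),circ(Q))
```

```text
6.65 [ 0.45715036 -0.04305581  0.22029095] [ 1.011003    1.32324183 -1.01106234] [-2.61017361e-01  2.39710970e-01  1.72561190e+00 -8.35443937e-05
  1.17617630e+00 -5.26977319e-01] [ 0.36314787  0.28801453 -1.8711687 ] [-0.0272918  -0.02200665  0.01857925]
[[ 0.     0.965  0.263]
 [-0.     0.263 -0.965]
 [-1.     0.     0.   ]]
tool shift to (.4571,-.0436): [ 5.01305504e-08 -1.91635416e-04  5.11813608e-04]
z ang 105.24022307599455
rim 1791 [ 0.45690672 -0.04339745  0.06665392]
```

View pics/w7.png

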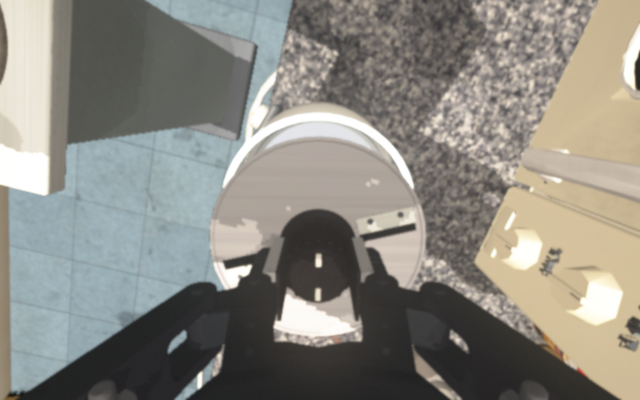

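Emit:
arm_command(motion=[0.006, 0, 0.0003, 0, 1, 0.012, 0, 0.0003, 0, 1, 0.018, 0, 0.0003, 0, 1, 0.023, 0, 0.0003, 0, 1, 0.027, 0, 0.0003, 0, 1, 0.031, 0, 0.0003, 0, 1, 0.034, 0, 0.0003, 0, 1, 0.037, 0, 0.0003, 0, 1, 0.04, 0, 0.0003, 0, 1, 0.042, 0, 0.0003, 0, 1])

```text
time_s: 7.48
tool_pos: [0.4572, -0.0433, 0.178]
ee_rot: [1.011, 1.323, -1.011]
ft_force: [-0.6, 0.0, -1.4]
opening: 0.351
```

Emit:
arm_command(motion=[0.001, 0, 0, 0, 1, 0.002, 0, 0, 0, 1, 0.003, 0, 0, 0, 1, 0.004, 0, 0, 0, 1, 0.005, 0, 0, 0, 1, 0.006, 0, 0, 0, 1, 0.007, 0, 0, 0, 1, 0.008, 0, 0, 0, 1, 0.009, 0, 0, 0, 1, 0.01, 0, 0, 0, 1])

```text
time_s: 8.32
tool_pos: [0.4572, -0.0434, 0.1682]
ee_rot: [1.011, 1.323, -1.011]
ft_force: [0.2, 0.0, -1.0]
opening: 0.352
```

Emit:
arm_command(motion=[0.001, 0, 0, 0, 1, 0.002, 0, 0, 0, 1, 0.003, 0, 0, 0, 1, 0.004, 0, 0, 0, 1, 0.005, 0, 0, 0, 1, 0.006, 0, 0, 0, 1, 0.007, 0, 0, 0, 1, 0.008, 0, 0, 0, 1, 0.0085, 0, 0, 0, 1, 0.0085, 0, 0, 0, 1])

```text
time_s: 9.15
tool_pos: [0.4572, -0.0433, 0.1596]
ee_rot: [1.011, 1.324, -1.011]
ft_force: [-0.8, -0.5, -1.6]
opening: 0.349
```

```bash
cat > hand.py <<'E'
from h import *
import sys
s=bot.get_state(); im,d=shot('wrist',sys.argv[1]); print(s['time_s'],s['tool_pos'],s['ft_force'],s['moment'],s['opening'])
P=pts('wrist',d); t=s['tool_pos']
rr=np.hypot(P[:,:,0]-t[0],P[:,:,1]-t[1])
sel=(abs(P[:,:,2]-(t[2]-.016))<.01)&(rr<.056)&(rr>.02)
Q=P[sel]; print('plate z',np.median(Q[:,2]),'rel tcp',np.median(Q[:,2])-t[2])
A=np.c_[Q[:,:2]-t[:2],np.ones(len(Q))]; k=np.linalg.lstsq(A,Q[:,2],rcond=None)[0]; print('tilt',k)
sel=(abs(P[:,:,2]-.150)<.003)&(abs(np.hypot(P[:,:,0]-.457,P[:,:,1]+.043)-.066)<.006); print('rim z',np.median(P[sel][:,2]))
E
python3 hand.py w8
```

```text
9.15 [ 0.45716009 -0.04332523  0.15964003] [-0.82975183 -0.4846423  -1.61410064] [ 0.04059959 -0.01423573 -0.03614171] 0.34867443832432055
plate z 0.1432764489823779 rel tcp -0.01636358401259813
tilt [-0.00312216 -0.00401879  0.1433608 ]
rim z 0.15025829211247022
```

View pics/w8.png

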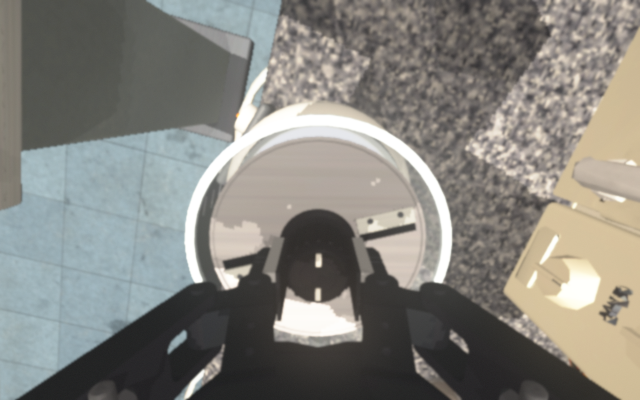

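Emit:
arm_command(motion=[0.0003, 0, 0, 0, 1, 0.0006, 0, 0, 0, 1, 0.0009, 0, 0, 0, 1, 0.0012, 0, 0, 0, 1, 0.0014, 0, 0, 0, 1, 0.0016, 0, 0, 0, 1, 0.0018, 0, 0, 0, 1, 0.002, 0, 0, 0, 1, 0.002, 0, 0, 0, 1, 0.002, 0, 0, 0, 1])

```text
time_s: 10.03
tool_pos: [0.4573, -0.0434, 0.1581]
ee_rot: [1.011, 1.323, -1.011]
ft_force: [-2.1, -0.0, 3.1]
opening: 0.347
```

```bash
python3 hand.py w9
```

```text
10.0333 [ 0.45725172 -0.04337789  0.1580516 ] [-2.11277071 -0.00870573  3.13641244] [ 0.04334239  0.28834757 -0.01426064] 0.3470990207665864
plate z 0.1416254126524945 rel tcp -0.016426191675449398
tilt [-0.00317335 -0.0029664   0.14169061]
rim z 0.15017678201769025
```

Emit:
arm_command(motion=[-0.001, 0, 0, 0, 0.5, -0.001, 0, 0, 0, 0.4, -0.001, 0, 0, 0, 0.35, -0.001, 0, 0, 0, 0.35, -0.001, 0, 0, 0, 0.35, -0.01, 0, 0, 0, 0.35, -0.03, 0, 0, 0, 0.35, -0.055, 0, 0, 0, 0.35, -0.085, 0, 0, 0, 0.2, -0.11, 0, 0, 0, 0])

```text
time_s: 10.92
tool_pos: [0.4573, -0.0433, 0.2702]
ee_rot: [1.011, 1.322, -1.01]
ft_force: [0.5, -0.7, 0.4]
opening: 0.906
```

Run:
```python
from h import *
for k in range(2): im,d=shot('wrist','w10')
s=bot.get_state(); print(s['time_s'],s['tool_pos'],s['ft_force'],s['opening'])
P=pts('wrist',d); rr=np.hypot(P[:,:,0]-.457,P[:,:,1]+.0434)
Q=P[(rr<.055)&(rr>.022)&(abs(P[:,:,2]-.142)<.01)]
A=np.c_[Q[:,:2]-[.457,-.0434],np.ones(len(Q))]; print('plate',np.linalg.lstsq(A,Q[:,2],rcond=None)[0])
Q=P[(rr<.014)]; print('grip top',np.median(Q[:,2]))
sel=(abs(P[:,:,2]-.150)<.003)&(abs(rr-.066)<.008); Q=P[sel]; print('rim',len(Q),circ(Q),np.median(Q[:,2]))
# lid from top
im,d=shot('top','t10'); P=pts('top',d)
Q=P[210:270,215:275].reshape(-1,3); Q=Q[np.isfinite(Q[:,0])]
for z0,z1 in ((.007,.03),(.03,.06),(.085,.1)):
    q=Q[(Q[:,2]>z0)&(Q[:,2]<z1)&(np.hypot(Q[:,0]-.462,Q[:,1]-.25)<.085)]; print(z0,len(q),q.mean(0),(q.max(0)+q.min(0))/2,np.ptp(q,axis=0))
```

```text
11.0167 [ 0.45914869 -0.04379798  0.27248896] [-0.23604454 -0.15407206  0.33408358] 1.0006920733087956
plate [-0.00049126 -0.00026873  0.13926625]
grip top 0.34691566516912936
rim 2271 [ 0.45651611 -0.04279103  0.06611929] 0.14796388689998147
0.007 455 [0.46111559 0.24426093 0.01682745] [0.45814559 0.24900295 0.01842695] [0.14714912 0.16099312 0.021953  ]
0.03 821 [0.46284974 0.25630056 0.04612281] [0.45898328 0.25541445 0.04480487] [0.11684433 0.1190165  0.02960452]
0.085 145 [0.44312889 0.23792972 0.09303767] [0.44288988 0.23743209 0.09229719] [0.04282711 0.04190869 0.01451478]
```

View pics/w10.png

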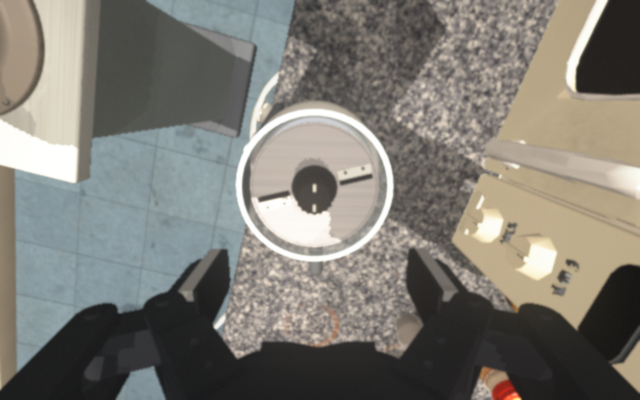

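The disc is home and level, with its plate 8.7 mm below the rim against 8 mm expected. The arm was still moving when that picture was taken. Now for the lid.

Emit:
arm_command(motion=[0.0, 0.005, -0.025, 0, 0, 0.0, 0.012, -0.055, 0, 0, 0.0, 0.02, -0.09, 0, 0, 0.0, 0.028, -0.125, 0, 0, 0.01, 0.036, -0.16, 0, 0, 0.02, 0.044, -0.195, 0, 0, 0.035, 0.052, -0.228, 0, 0, 0.05, 0.057, -0.255, 0, 0, 0.062, 0.06, -0.27, 0, 0, 0.07, 0.06, -0.275, 0, 0])

```text
time_s: 11.9
tool_pos: [0.4412, 0.2396, 0.1954]
ee_rot: [1.007, 1.327, -1.012]
ft_force: [-0.6, -0.4, -0.1]
opening: 0.998
```

Emit:
arm_command(motion=[0, 0, 0, 0, 0, 0, 0, 0, 0, 0, 0, 0, 0, 0, 0, 0, 0, 0, 0, 0, 0, 0, 0, 0, 0, 0, 0, 0, 0, 0, 0, 0, 0, 0, 0, 0, 0, 0, 0, 0, 0, 0, 0, 0, 0, 0, 0, 0, 0, 0])

```text
time_s: 12.73
tool_pos: [0.4428, 0.2377, 0.1978]
ee_rot: [1.011, 1.323, -1.011]
ft_force: [-0.5, -0.0, 0.1]
opening: 1.003
```

Run:
```python
from h import *
im,d=shot('wrist','w11'); s=bot.get_state(); t=s['tool_pos']; print(s['time_s'],t,s['joints'],s['opening'])
P=pts('wrist',d); Tr=R.from_rotvec(s['ee_rot'])
def rep(n,z0,z1,c,rm,zc):
    sel=(P[:,:,2]>z0)&(P[:,:,2]<z1)&(np.hypot(P[:,:,0]-c[0],P[:,:,1]-c[1])<rm)
    cnt=max(cv2.findContours(cv2.morphologyEx(sel.astype(np.uint8),cv2.MORPH_CLOSE,np.ones((15,15))),cv2.RETR_EXTERNAL,cv2.CHAIN_APPROX_NONE)[0],key=len)[:,0]
    W=onplane('wrist',cnt,zc); k=circ(W); print(n,np.median(P[sel][:,2]),len(cnt),k,'tool',Tr.inv().apply([k[0]-t[0],k[1]-t[1],0])); 
rep('chute',.085,.1,(.443,.238),.04,.092)
rep('dometop',.04,.052,(.46,.25),.08,.046)
rep('lid',.005,.1,(.46,.252),.082,.012)
```

```text
12.7833 [0.44277359 0.23774768 0.19778992] [ 3.40207236e-01  3.40019240e-01  1.64951017e+00 -8.77331722e-05
  1.15202785e+00  7.40757062e-02] 0.9969836223633163
chute 0.09247182814286628 150 [0.44164137 0.23897341 0.02186276] tool [-1.46198537e-07 -7.69943680e-04 -1.48038479e-03]
dometop 0.04624028301064809 476 [0.45788754 0.25759629 0.05794853] tool [-3.56743415e-07  1.98026154e-02 -1.51741622e-02]
lid 0.046122210063870045 396 [0.45813229 0.25566733 0.07436456] tool [-2.19065367e-07  1.95313627e-02 -1.32487541e-02]
```

View pics/w11.png

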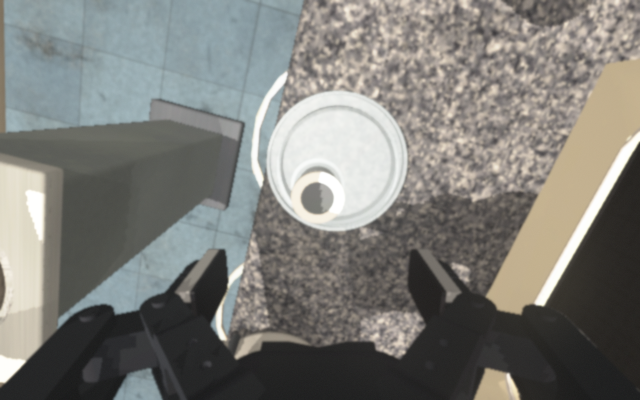

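The chute top is at about (318,197) in the picture, and the lid's centre is 24 mm from it toward the upper right. I'll descend and grasp the chute.

Emit:
arm_command(motion=[0.023, 0, -0.001, 0, 0, 0.048, 0, -0.001, 0, 0, 0.073, 0, -0.001, 0, 0, 0.098, 0, -0.001, 0, 0, 0.12, 0, -0.001, 0, 0, 0.132, 0, -0.001, 0, 0, 0.137, 0, -0.001, 0, 0.1, 0.137, 0, -0.001, 0, 0.4, 0.137, 0, -0.001, 0, 0.8, 0.137, 0, -0.001, 0, 1])

```text
time_s: 13.62
tool_pos: [0.4432, 0.239, 0.0619]
ee_rot: [1.012, 1.322, -1.009]
ft_force: [-2.4, -1.5, 7.0]
opening: 0.499
```

Emit:
arm_command(motion=[0, 0, 0, 0, 1, 0, 0, 0, 0, 1, 0, 0, 0, 0, 1, 0, 0, 0, 0, 1, 0, 0, 0, 0, 1, 0, 0, 0, 0, 1, 0, 0, 0, 0, 1, -0.001, 0, 0, 0, 1, -0.003, 0, 0, 0, 1, -0.005, 0, 0, 0, 1])

```text
time_s: 14.45
tool_pos: [0.4423, 0.2386, 0.0658]
ee_rot: [1.011, 1.324, -1.011]
ft_force: [0.5, -0.0, -1.5]
opening: 0.501
```

```bash
cat > lidh.py <<'E'
from h import *
import sys
im,d=shot('wrist',sys.argv[1]); s=bot.get_state(); t=s['tool_pos']; print(s['time_s'],t,s['ft_force'],s['moment'],s['opening'],s['joints'])
P=pts('wrist',d); Tr=R.from_rotvec(s['ee_rot']); L=Tr.inv().apply((P-t).reshape(-1,3)).reshape(P.shape)
sel=(L[:,:,0]>.0)&(L[:,:,0]<.03)&(np.hypot(L[:,:,1]-.02,L[:,:,2]+.0133)<.07)
Q=P[sel]; z=np.median(Q[:,2]); Q=Q[abs(Q[:,2]-z)<.008]
for _ in range(3):
    A=np.c_[Q[:,:2]-t[:2],np.ones(len(Q))]; k=np.linalg.lstsq(A,Q[:,2],rcond=None)[0]; r=Q[:,2]-A@k; Q=Q[abs(r)<.003]
print('dome top z',z,len(Q),'tilt plane',k, 'rel tcp',z-t[2])
sel=(L[:,:,0]>.0)&(L[:,:,0]<.07)&(np.hypot(L[:,:,1]-.02,L[:,:,2]+.0133)<.082)
cnt=max(cv2.findContours(cv2.morphologyEx(sel.astype(np.uint8),cv2.MORPH_CLOSE,np.ones((7,7))),cv2.RETR_EXTERNAL,cv2.CHAIN_APPROX_NONE)[0],key=len)[:,0]
W=onplane('wrist',cnt,z-.034); l=Tr.inv().apply(W-t); m=(abs(np.hypot(l[:,1]-.02,l[:,2]+.0133)-.075)<.006)&(l[:,2]<.01); c=circ(W[m]); print('lid edge',m.sum(),c,'tool',Tr.inv().apply([c[0]-t[0],c[1]-t[1],0]))
E
python3 lidh.py w12
```

```text
14.5 [0.44253072 0.23872985 0.06617224] [ 0.02319007 -0.22810804 -0.54391753] [-0.01216445 -0.04815208  0.02833282] 0.49931319645600425 [ 3.42231423e-01  5.15491690e-01  1.80073952e+00 -1.04209273e-04
  8.25170609e-01  7.60983053e-02]
dome top z 0.05040264260184035 24402 tilt plane [-0.00095324 -0.00843334  0.05068367] rel tcp -0.01576959904698727
lid edge 452 [0.4569653  0.26155525 0.07463438] tool [ 2.78141078e-06  1.99308386e-02 -1.82240918e-02]
```

View pics/w12.png

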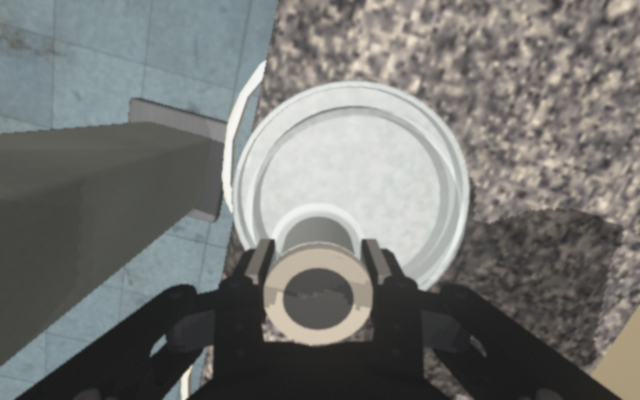

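The lid is held and lifted about 4.4 mm, tilted about 0.5°. I need its centre in the tool frame, so I'll fit the visible arcs and the chute top.

```bash
cat > lidc.py <<'E'
from h import *
import sys
s=bot.get_state(); t=s['tool_pos']; Tr=R.from_rotvec(s['ee_rot'])
im,d=bot.read_camera('wrist'); d=np.median([d]+[bot.read_camera('wrist')[1] for _ in range(2)],0)
s2=bot.get_state(); print(t,s2['tool_pos'],s2['ft_force'])
P=pts('wrist',d); L=Tr.inv().apply((P-t).reshape(-1,3)).reshape(P.shape)
def tl(W): return Tr.inv().apply(W-t)
def edge(sel,x,name,flt):
    cnt=max(cv2.findContours(sel.astype(np.uint8),cv2.RETR_EXTERNAL,cv2.CHAIN_APPROX_NONE)[0],key=len)[:,0]
    l=tl(onplane('wrist',cnt,t[2]-x)); l=l[flt(l)]; c=circ(l[:,[1,2]]); print(name,len(l),'tool y,z,r',c.round(4))
    return cnt
r=np.hypot(L[:,:,1],L[:,:,2])
sel=(abs(L[:,:,0]+.030)<.006)&(r<.03); x=np.median(L[sel][:,0]); print('chute top x',x)
sel=cv2.morphologyEx(sel.astype(np.uint8),cv2.MORPH_CLOSE,np.ones((5,5)))
edge(sel,x,'chute',lambda l:np.ones(len(l),bool))
b=im[:,:,::-1].copy()
rc=np.hypot(L[:,:,1]-.02,L[:,:,2]+.0135)
sel=(abs(L[:,:,0]-.0158)<.005)&(rc<.07); x=np.median(L[sel][:,0]); print('dome x',x)
sel=cv2.morphologyEx(sel.astype(np.uint8),cv2.MORPH_CLOSE,np.ones((5,5)))
edge(sel,x,'dome',lambda l:(l[:,2]<-.02)&(np.hypot(l[:,1]-.02,l[:,2]+.0135)>.045)); b[sel>0]=b[sel>0]//2+[100,0,0]
# outer silhouette: colour/depth
sel=(L[:,:,0]<.0158+.046-.006)&(L[:,:,0]>-.04)&(rc<.085)
sel=cv2.morphologyEx(sel.astype(np.uint8),cv2.MORPH_OPEN,np.ones((3,3)))
for dx in (.034,.046): edge(sel,x+dx,f'outer {dx}',lambda l:(l[:,2]<-.02)&(np.hypot(l[:,1]-.02,l[:,2]+.0135)>.065))
b[cv2.morphologyEx(sel,cv2.MORPH_GRADIENT,np.ones((2,2)))>0]=(0,0,255)
prof=[(round(a,3),round(float(np.nanmedian(L[:,:,0][(abs(rc-a)<.001)&(L[:,:,2]<-.03)])),4)) for a in np.arange(.05,.085,.003)]; print(prof)
cv2.imwrite('pics/'+sys.argv[1]+'.png',b)
E
python3 lidc.py w13
```

```text
[0.44253072 0.23872985 0.06617224] [0.44245901 0.23866554 0.06574122] [ 0.18447812  0.42264097 -2.30588213]
chute top x -0.030036951672130233
chute 414 tool y,z,r [-0.0003 -0.0014  0.0234]
dome x 0.016233898460385865
dome 310 tool y,z,r [ 0.0192 -0.0143  0.0579]
outer 0.034 330 tool y,z,r [ 0.0199 -0.0119  0.0748]
outer 0.046 320 tool y,z,r [ 0.0212 -0.008   0.0796]
[(np.float64(0.05), 0.0162), (np.float64(0.053), 0.0162), (np.float64(0.056), 0.017), (np.float64(0.059), 0.0199), (np.float64(0.062), 0.0462), (np.float64(0.065), 0.0462), (np.float64(0.068), 0.0462), (np.float64(0.071), 0.0462), (np.float64(0.074), 0.0479), (np.float64(0.077), 0.0662), (np.float64(0.08), 0.0662), (np.float64(0.083), 0.0662)]
```

View pics/w13.png

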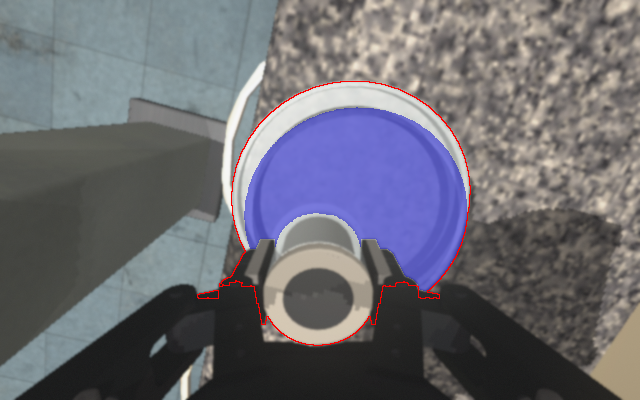

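Emit:
arm_command(motion=[-0.01, 0, 0, 0, 1, -0.03, 0, 0, 0, 1, -0.055, 0, 0.002, 0, 1, -0.082, -0.002, 0.008, 0, 1, -0.11, -0.006, 0.02, 0, 1, -0.137, -0.011, 0.038, 0, 1, -0.162, -0.017, 0.06, 0, 1, -0.182, -0.024, 0.086, 0, 1, -0.195, -0.032, 0.114, 0, 1, -0.2, -0.04, 0.144, 0, 1])

```text
time_s: 15.48
tool_pos: [0.4422, 0.0884, 0.2688]
ee_rot: [1.012, 1.32, -1.007]
ft_force: [1.3, -0.6, -1.9]
opening: 0.505
```

Emit:
arm_command(motion=[0, -0.007, 0.026, 0, 1, 0, -0.014, 0.052, 0, 1, 0, -0.021, 0.077, 0, 1, 0, -0.027, 0.1, 0, 1, 0, -0.033, 0.12, 0, 1, 0, -0.037, 0.134, 0, 1, 0, -0.039, 0.142, 0, 1, 0, -0.04, 0.145, 0, 1, 0, -0.04, 0.146, 0, 1, 0, -0.04, 0.146, 0, 1])

```text
time_s: 16.32
tool_pos: [0.4416, -0.0616, 0.2659]
ee_rot: [1.011, 1.324, -1.011]
ft_force: [-0.5, -0.3, -1.6]
opening: 0.499
```

Emit:
arm_command(motion=[0, 0, 0, 0, 1, 0, 0, 0, 0, 1, 0, 0, 0, 0, 1, 0, 0, 0, 0, 1, 0, 0, 0, 0, 1, 0, 0, 0, 0, 1, 0, 0, 0, 0, 1, 0, 0, 0, 0, 1, 0, 0, 0, 0, 1, 0, 0, 0, 0, 1])

```text
time_s: 17.15
tool_pos: [0.4416, -0.0621, 0.2658]
ee_rot: [1.011, 1.323, -1.011]
ft_force: [0.1, 1.4, -1.5]
opening: 0.502
```

```bash
python3 lidc.py w14
python3 - <<'E'
from h import *
im,d=shot('top','t14'); im,d=shot('side','s14'); s=bot.get_state(); print(s['time_s'],s['tool_pos'],s['ee_rot'],s['opening'])
cv2.imwrite('pics/s14c.png',cv2.resize(im[130:280,180:380,::-1],None,fx=4,fy=4,interpolation=cv2.INTER_CUBIC))
E
```

```text
[ 0.44160523 -0.06212626  0.26578503] [ 0.44161    -0.06213349  0.26579222] [-2.02591347e-01 -1.72176513e-03 -1.77568925e+00]
chute top x -0.030495918769133025
chute 416 tool y,z,r [-0.0002 -0.0015  0.0235]
dome x 0.01575862799610195
dome 307 tool y,z,r [ 0.0193 -0.0144  0.0579]
outer 0.034 330 tool y,z,r [ 0.02   -0.0119  0.0748]
outer 0.046 320 tool y,z,r [ 0.0213 -0.008   0.0796]
[(np.float64(0.05), 0.0157), (np.float64(0.053), 0.0157), (np.float64(0.056), 0.0166), (np.float64(0.059), 0.0195), (np.float64(0.062), 0.0457), (np.float64(0.065), 0.0457), (np.float64(0.068), 0.0457), (np.float64(0.071), 0.0457), (np.float64(0.074), 0.0472), (np.float64(0.077), nan), (np.float64(0.08), nan), (np.float64(0.083), nan)]
17.4 [ 0.44160689 -0.06212297  0.26577106] [ 1.01083337  1.32336463 -1.0109777 ] 0.5032395388852074
  return np.nanmean(a, axis, out=out, keepdims=keepdims)
```

View pics/s14c.png

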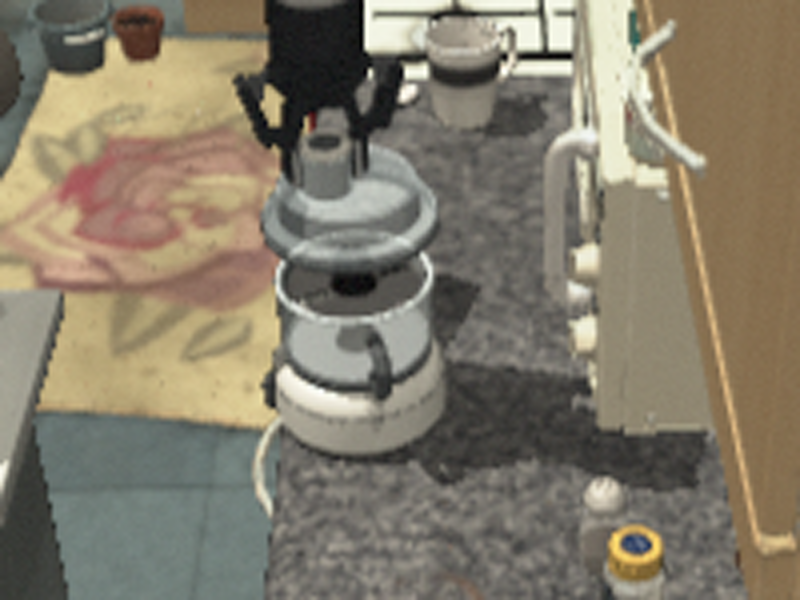

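View pics/w14.png

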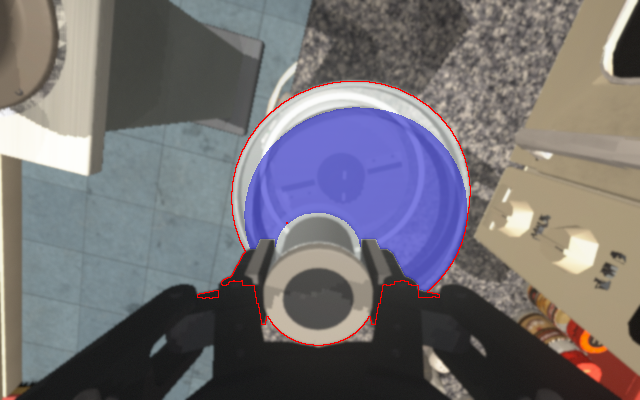

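The disc's grip shows through the lid at about (341,177), and the lid is roughly centred over the bowl. I'll descend to just above the rim.

Emit:
arm_command(motion=[0.006, 0, 0, 0, 1, 0.013, 0, 0, 0, 1, 0.02, 0, 0, 0, 1, 0.027, 0, 0, 0, 1, 0.034, 0, 0, 0, 1, 0.04, 0, 0, 0, 1, 0.045, 0, 0, 0, 1, 0.049, 0, 0, 0, 1, 0.051, 0, 0, 0, 1, 0.051, 0, 0, 0, 1])

```text
time_s: 18.23
tool_pos: [0.4415, -0.0621, 0.2144]
ee_rot: [1.011, 1.324, -1.011]
ft_force: [-0.0, 0.2, -1.2]
opening: 0.502
```

```bash
python3 lidh.py w15
python3 - <<'E'
from h import *
im,d=shot('side','s15')
cv2.imwrite('pics/s15c.png',cv2.resize(im[150:260,210:330,::-1],None,fx=5,fy=5,interpolation=cv2.INTER_CUBIC))
E
```

```text
18.2833 [ 0.44164244 -0.06212432  0.21474772] [ 0.50850095  0.56723594 -2.22152774] [-0.07317862  0.03084167  0.00034647] 0.5025971852788346 [-3.11857603e-01  2.21666174e-01  1.76675833e+00 -7.11567352e-05
  1.15318131e+00 -5.78001310e-01]
dome top z 0.1989720755515908 24402 tilt plane [-0.00095702 -0.00883595  0.19927478] rel tcp -0.01577564145716584
lid edge 419 [ 0.45791643 -0.04549381  0.07494292] tool [-1.49097913e-06  2.00754006e-02 -1.17641389e-02]
```

View pics/s15c.png

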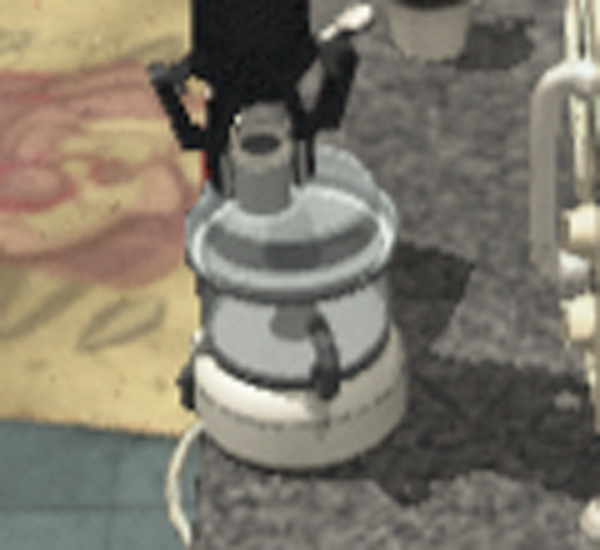

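View pics/w15.png

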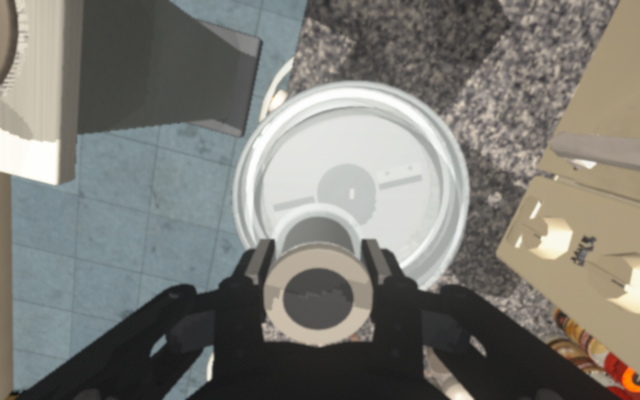

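In the side crop the lid ring spans 190–398 and the bowl 200–388, so they share a centre at about 294. Now a slow descent.

Emit:
arm_command(motion=[0.001, 0, 0, 0, 1, 0.002, 0, 0, 0, 1, 0.003, 0, 0, 0, 1, 0.004, 0, 0, 0, 1, 0.005, 0, 0, 0, 1, 0.006, 0, 0, 0, 1, 0.007, 0, 0, 0, 1, 0.008, 0, 0, 0, 1, 0.009, 0, 0, 0, 1, 0.01, 0, 0, 0, 1])

```text
time_s: 19.17
tool_pos: [0.4416, -0.0621, 0.2047]
ee_rot: [1.011, 1.323, -1.011]
ft_force: [0.4, -0.4, -3.2]
opening: 0.503
```

Emit:
arm_command(motion=[0.0006, 0, 0, 0, 1, 0.0012, 0, 0, 0, 1, 0.0018, 0, 0, 0, 1, 0.0024, 0, 0, 0, 1, 0.003, 0, 0, 0, 1, 0.0036, 0, 0, 0, 1, 0.0042, 0, 0, 0, 1, 0.0048, 0, 0, 0, 1, 0.0052, 0, 0, 0, 1, 0.0052, 0, 0, 0, 1])

```text
time_s: 20.0
tool_pos: [0.4416, -0.0622, 0.2]
ee_rot: [1.011, 1.323, -1.011]
ft_force: [-1.6, -0.3, 2.8]
opening: 0.503
```

```bash
python3 lidh.py w16
```

```text
20.05 [ 0.44155872 -0.06216892  0.1999842 ] [-3.35982152  0.36537568  5.28892836] [0.07789405 0.35044486 0.03329589] 0.498140398662043 [-3.11921755e-01  2.37695055e-01  1.79058066e+00 -2.18304732e-04
  1.11294935e+00 -5.77977863e-01]
dome top z 0.18427907852143838 24440 tilt plane [ 1.17757393e-04 -7.96438378e-03  1.84522565e-01] rel tcp -0.015705121453552878
lid edge 419 [ 0.45794775 -0.04545532  0.07495054] tool [-2.51424143e-07  2.02080040e-02 -1.18144526e-02]
```

The dome top is at 0.1843 against 0.184 expected, with a light contact force of about 6 N. Releasing now.

Emit:
arm_command(motion=[-0.001, 0, 0, 0, 0.4, -0.001, 0, 0, 0, 0.3, -0.001, 0, 0, 0, 0.2, -0.001, 0, 0, 0, 0.2, -0.001, 0, 0, 0, 0.2, -0.008, 0, 0, 0, 0.2, -0.025, 0, 0, 0, 0.2, -0.05, 0, 0, 0, 0.2, -0.08, 0, 0, 0, 0.1, -0.11, 0, 0, 0, 0])

```text
time_s: 20.88
tool_pos: [0.4412, -0.062, 0.3111]
ee_rot: [1.011, 1.324, -1.011]
ft_force: [1.0, 0.1, 0.0]
opening: 0.994
```

Emit:
arm_command(motion=[0, 0, 0, 0, 0, 0, 0, 0, 0, 0, 0, 0, 0, 0, 0, 0, 0, 0, 0, 0, 0, 0, 0, 0, 0, 0, 0, 0, 0, 0, 0, 0, 0, 0, 0, 0, 0, 0, 0, 0, 0, 0, 0, 0, 0, 0, 0, 0, 0, 0])

```text
time_s: 21.72
tool_pos: [0.4416, -0.0621, 0.3095]
ee_rot: [1.011, 1.324, -1.011]
ft_force: [-0.3, -0.0, -0.5]
opening: 1.002
```

Run:
```python
from h import *
im,d=shot('wrist','w17'); s=bot.get_state(); t=s['tool_pos']; print(s['time_s'],t,s['ft_force'],s['opening'],abs(s['qd']).max())
P=pts('wrist',d); C=np.array([.4572,-.0434]); rr=np.hypot(P[:,:,0]-C[0],P[:,:,1]-C[1])
def plane(sel,n):
    Q=P[sel]; 
    for _ in range(3):
        A=np.c_[Q[:,:2]-C,np.ones(len(Q))]; k=np.linalg.lstsq(A,Q[:,2],rcond=None)[0]; Q=Q[abs(Q[:,2]-A@k)<.002]
    print(n,len(Q),k)
plane((rr<.055)&(abs(P[:,:,2]-.184)<.008),'dome (0.184)')
plane((rr<.074)&(rr>.062)&(abs(P[:,:,2]-.154)<.006),'flange (.154)')
plane((rr<.4)&(abs(P[:,:,2])<.012),'worktop (0)')
def edge(sel,z,n):
    cnt=max(cv2.findContours(cv2.morphologyEx(sel.astype(np.uint8),cv2.MORPH_CLOSE,np.ones((9,9))),cv2.RETR_EXTERNAL,cv2.CHAIN_APPROX_NONE)[0],key=len)[:,0]
    W=onplane('wrist',cnt,z); print(n,circ(W))
edge((rr<.1)&(P[:,:,2]>.14),.154,'outer'); 
im,d=shot('side','s17'); cv2.imwrite('pics/s17c.png',cv2.resize(im[150:260,210:330,::-1],None,fx=5,fy=5,interpolation=cv2.INTER_CUBIC))
im,d=shot('top','t17')
P=pts('top',d); rr=np.hypot(P[:,:,0]-C[0],P[:,:,1]-C[1]); plane((rr<.055)&(abs(P[:,:,2]-.184)<.008),'top dome')
```

```text
21.7667 [ 0.44160563 -0.06209452  0.30952855] [0.2661471  0.32251892 0.46643242] 0.9972722742026026 0.0016644688070717477
dome (0.184) 9300 [-0.00047843 -0.00145546  0.18444229]
flange (.154) 3378 [ 0.0001891  -0.00047192  0.1543226 ]
worktop (0) 60270 [2.17198287e-04 9.47620546e-05 4.43168560e-04]
outer [ 0.72663877 -1.10651336  0.89469927]
top dome 67 [-0.00465387 -0.00481315  0.18514337]
```

View pics/s17c.png

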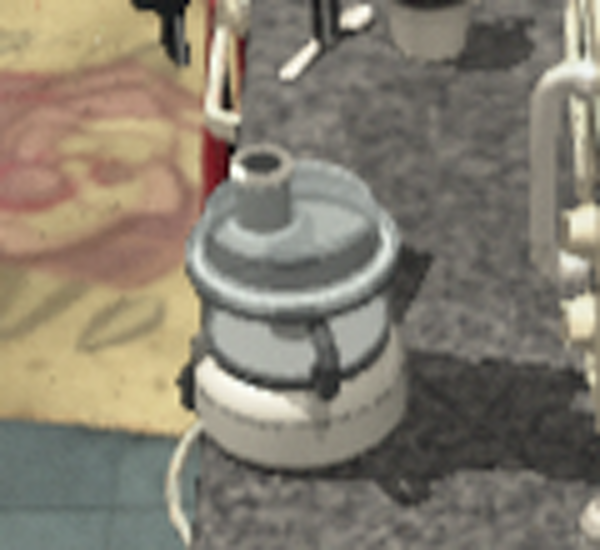

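View pics/w17.png

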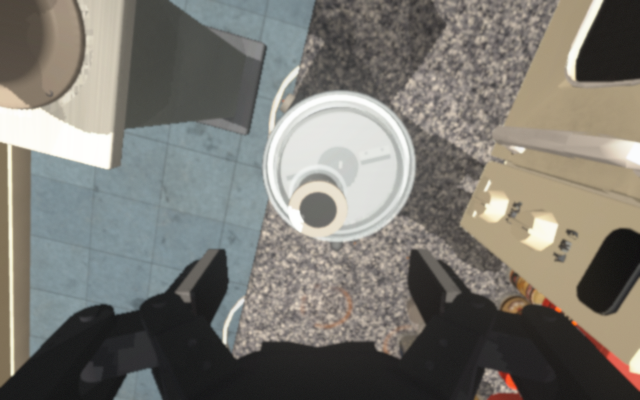

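```bash
python3 -c "
from plant import bot
print(bot.job_done()); print(bot.get_state()['time_s'])"
```

```text
the job is handed in; nothing more can be done
None
the job is handed in; nothing more can be done
```

I set the slicing disc on the spindle and closed the lid on the bowl. The gripper was open and clear, and I handed the job in at about 22 s of the 72 s allowed.

- **Disc:** I measured the spindle's keys at about 104° and turned the disc to that angle before lowering it. The keyways dropped over the keys at the first try, so no turning under pressure was needed. It met the shoulder at about 5 N. The last check in the hand put the plate top at 141.6 mm against 142 mm for home, with almost no tilt. After release it was 8.7 mm below the rim against 8 mm expected, though the arm was still moving when that picture was taken.
- **Lid:** It touched down at about 6 N. After release the wrist camera put the dome top at 184.4 mm against 184 mm and the flange at 154.3 mm against 154 mm, with tilt under 0.002 rad.
- **Checks that failed or disagreed:** My final circle fit for the lid's centre gave a meaningless result. Centring therefore rests on the pictures and on the skirt being over the rim, which allows at most about 3.5 mm. The top camera gave a tilt of about 0.007 rad, from only 67 points and still within the limit.
- **Bystanders:** I did not re-measure them at the end, but the arm did not come near any of them.

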